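# Stack the needle cartons on the blood-collection trolley

### The arm

A 6-joint arm with a two-finger parallel gripper is mounted at the origin on the work surface. World frame = base frame: x ahead of the robot, y to its left, z up, the work surface at z = 0. Lengths are in m, angles in rad, forces in N, time in s.
With the tool pointing down it reaches from about 0.425 to 0.925 m from the base axis. Payload 12.5 kg.
Tool frame: the origin (TCP) lies on the mounting face of the last link; the fingertips stand 173 mm ahead of it and the grasp point (between the pads) lies ahead of it (ctrl.hold_point_z is the z of the grasp point in the tool frame, in m); z points along the fingers, y is the line along which they close (so a half turn about z gives the same grasp; the last joint's range is limited). The gripper opens to 85 mm and grips with 20 to 120 N. Pads are 22 mm wide; open, the fingers measure 114 mm over their backs; the gripper's body (76 mm by 85 mm) begins 54 mm behind the grasp point. The pads swing forward as they close: fully open they stand 13 mm farther back than shut.
Start: joints at [-0.106, 0.491, 1.559, -0, 1.092, -0.106], TCP at [0.625, 0, 0.405] pointing down, gripper open.
Joint ranges: [-3.1, 3.1], [-0.84, 2.19], [0.05, 2.79], [-1.13, 4.28], [0.06, 2.93], [-2.69, 2.69]. Speed limits (rad/s): [2.22, 2.22, 2.79, 3.14, 3.14, 3.14].

### API

Orientations are given as a unit quaternion [x, y, z, w].
In Python, from plant import ctrl, vision gives the robot as it stands.
- The arm moves only by the tool carry_out, never from a script. Its arguments are lists of equal length, an entry for each row: "claw": the opening, from -1 (shut) to 1 (fully open); "xyz": the shift along the tool's x, y, z each as a share of 750 mm, from -1 to 1, a list of three; "roll": the turn about the tool's z as a share of pi/2 rad, from -1 to 1. A call has 1 to 10 rows; each row shifts and turns the commanded pose from where the row before left it, along the tool's axes as they then stand; what a row does not reach is not made up. A row lasts 1/12 s, in which the tool goes at most 41.7 mm and 7.16 degrees, less where a joint would pass 70% of its speed; a pose out of reach is approached as far as the arm can. A call with a number of a shift or a turn outside -1 to 1 is refused whole. A call with a gripper value outside its range is refused whole. The fingers move at their own pace and stop on an object; the grip force is fixed at half the most. Time passes only in rows, so rows that do not move let the fingers close. It gives the time, the measured TCP pose, the force, the opening and the grip force at its end, in the units of the state.
- ctrl.read_state(): the state, without advancing time (a new reading comes with each control period).
- vision.read_camera(name): name is "scene" or "side" or "wrist"; returns the picture (480x640x3 uint8, blue, green, red); there is no depth.
- vision.camera_model(name): a dict with "fx", "fy", "cx", "cy" (pixels), "D" ([k1, k2, p1, p2, k3] as OpenCV has them; the pictures are not rectified), "rvec" (rotation vector, rad) and "tvec" (3), from world to camera coordinates, as OpenCV has them; the wrist camera has in their place "mount" (4x4, takes a point from camera to tool coordinates, whose origin is the TCP and whose axes are the flange's). Camera axes: x right, y down, z forward; pixel columns grow to the right and rows downward; lengths in m; the calibration is good to about 2 mm. A picture is of the moment at which its call begins: read the wrist's pose just before it. camera_model takes no time and is no camera call.
- ctrl.finish_job(): hands the job in; it is judged then, once.
The state is a dict: "clock": time; "q": joint angles; "dq": joint speeds; "tau": joint torques, N m; "tool_pos": TCP position; "orientation": TCP orientation; "wrist_force": force on the tool from outside, world axes, zero at the start; "moment": the same for the moment, N m; "grip_width": finger opening in m; "gripper_force": force on a finger pad.
Only numpy, scipy, OpenCV 4.12 (cv2) and the standard library are available. Lean on these libraries where they do the work, as an engineer would, in place of code of your own. Each camera call takes 0.05 s, during which the arm holds its last target. There are 200 camera calls.

### The job

Stack the two green-printed needle cartons flat and squarely on top of the blue-printed one, in either order, without shifting it: labels up, edges flush, and every orange opening end at the same end of the stack as the blue carton's. One green carton stands on its long edge: lay it down flat on the trolley top with its label up and let go of it there (do not tip it onto the stack), then take it again from above to stack it. Set the cartons down gently on the stack, without dropping or crushing them, and leave the tube rack, the glove box and the sharps pot where they are.

Things in the scene. Friction and masses are not known exactly. Their poses are not given: they have to be found in the camera images.
- carton_base: Bottom carton of the stack, lying flat and loose, label up: closed white and blue card carton, rigid, 130 x 66 x 46 mm, about 0.18 kg (0.12 to 0.26). Label (one half blue, black bars) on one 130 x 66 face, the other face plain; one 66 x 46 end and the 20 mm next to it orange. Origin at the box's centre; x along the length to the orange end, y across the 66 mm width, z up, out of the label.
- carton_flat: The green-printed carton that lies flat on the trolley top, label up; but for the green in place of the blue, same look, size (130 x 66 x 46 mm) and weight range as carton_base. Origin at the box's centre, 23 mm up; x along the length to the orange end, y across the 66 mm width, z up, out of the label.
- carton_side: The other green-printed carton, same size, standing on a long edge: 66 mm tall, 46 thick, label facing the robot's left. Origin at the box's centre, 33 mm up; x along the length to the orange end, y out of the label (must end up), z along the 66 mm width, up at first. Its top must go over to its -y (robot's right); leaned over 40 degrees that way about its lower edge and let go, it falls flat.
- base_tab (a point): Middle of the orange end of carton_base, 65 mm from its origin along its x.
- flat_tab (a point): Middle of the orange end of carton_flat, 65 mm from its origin along its x.
- side_tab (a point): Middle of the orange end of carton_side, 65 mm from its origin along its x.
- tube_rack: Bystander: white rack 96 mm (x) by 216 mm (y) full of purple-capped blood tubes, 108 mm tall overall, beyond the cartons. Origin at the centre of its underside.
- glove_box: Bystander: blue and white box of gloves, 125 mm (x) by 240 mm (y), 75 mm tall, beyond the cartons on the robot's right. Origin at the centre of its underside.
- sharps_pot: Bystander: round yellow sharps pot with a pale lid, 114 mm across, 140 mm tall, to the robot's left. Origin at the centre of its underside.

How it is judged:
On the way:
1. the carton that stood on edge lies flat on the trolley top, label up, let go (angle between carton_side's own y axis and vertical below 0.06 rad and height (world z) of carton_side below 0.028 m and contact force between carton_side and the fingers below 0.05 N), for 0.2 s.
At the end, for the whole second after the job is handed in: Bottom carton within 20 mm of its start; the two others lie flat on it, one at the second and one at the third level (within 6 mm), labels up, centres within 6 mm of its centre along width and length, sides parallel within 4 degrees, orange ends at the same end, all at rest (((z of carton_flat in the frame of carton_base between 0.04 and 0.052 m and z of carton_side in the frame of carton_base between 0.086 and 0.098 m) or (z of carton_side in the frame of carton_base between 0.04 and 0.052 m and z of carton_flat in the frame of carton_base between 0.086 and 0.098 m)) and x of carton_flat in the frame of carton_base between -0.006 and 0.006 m and y of carton_flat in the frame of carton_base between -0.006 and 0.006 m and angle between the x axis of each of carton_flat, carton_side and the x axis of carton_base, either way round below 0.07 rad and x of each of flat_tab, side_tab in the frame of carton_base above 0.05 m and angle between carton_flat's own z axis and vertical below 0.06 rad and linear speed of each of carton_flat, carton_side, carton_base below 0.02 m/s and angular speed of each of carton_flat, carton_side below 0.1 rad/s and x of carton_side in the frame of carton_base between -0.006 and 0.006 m and y of carton_side in the frame of carton_base between -0.006 and 0.006 m and angle between carton_side's own y axis and vertical below 0.06 rad and distance of carton_base from where it was at the start of the episode below 0.02 m and angle between carton_base's own z axis and vertical below 0.05 rad); the robot touches nothing.
It fails at once if a tube rack is disturbed (moved more than 20 mm) (distance of tube_rack from where it was at the start of the episode above 0.02 m).
It fails at once if a glove box is disturbed (moved more than 20 mm) (distance of glove_box from where it was at the start of the episode above 0.02 m).
It fails at once if a sharps pot is disturbed (moved more than 20 mm) (distance of sharps_pot from where it was at the start of the episode above 0.02 m).
It fails at once if a carton is pressed onto another with more than 40 N (contact force between any of carton_flat, carton_side and carton_base above 40 N or contact force between carton_flat and carton_side above 40 N).
It fails at once if a green carton is dropped onto the stack (from more than about 8 mm) ((linear speed of carton_flat above 0.4 m/s and height (world z) of carton_flat above 0.065 m and contact force between carton_flat and the fingers below 0.05 N) or (linear speed of carton_side above 0.4 m/s and height (world z) of carton_side above 0.065 m and contact force between carton_side and the fingers below 0.05 N)).
It also fails if it takes over 72 s, if anything falls off the work surface, if the arm or the gripper's body presses on something with over 40 N, if the wrist force passes 120 N, or if a joint passes its speed limit or range.

## Working session

There is one attempt and no reset: what is moved stays moved. The work goes in short steps, Python scripts to look and compute and a tool call to move; the robot and the scene stay as the last step left them, time stands still between calls to the robot, and variables do not carry over. Pictures are saved under pics/ and viewed, at most 10 in all, crops included, and the job is handed in when it is done.

Besides the shell and the picture viewer there is one more tool, called after "Emit:" as a command line: name --pt "numbers of a row" for each row, then --argument value for the rest. carry_out: Moves the arm, as the interface text tells. Shift numbers are shares of 750 mm and turn numbers shares of pi/2 rad, none past 1 either way. Its arguments: {"type":"object","properties":{"claw":{"type":"array"},"xyz":{"type":"array"},"roll":{"type":"array"}},"required":["claw","xyz","roll"]}

```bash
ls; mkdir -p pics
python3 - <<'E'
from plant import ctrl, vision
import cv2,numpy as np
s=ctrl.read_state(); print({k:np.round(v,4).tolist() for k,v in s.items()}, ctrl.hold_point_z)
ims=[vision.read_camera(n) for n in("scene","side","wrist")]
for n,i in zip(("scene","side","wrist"),ims):
    cv2.imwrite(f"pics/{n}0.png",i); print(n,vision.camera_model(n))
E
```

```text
pics
{'clock': 0.0, 'q': [-0.1056, 0.4916, 1.5595, -0.0, 1.0917, -0.1056], 'dq': [0.0, 0.0009, 0.0009, 0.0001, -0.0011, 0.0009], 'tau': [-0.0003, -61.8447, -26.1597, -0.0001, 0.004, -0.0], 'tool_pos': [0.625, 0.0, 0.4041], 'orientation': [0.7071, 0.7071, -0.0004, -0.0005], 'wrist_force': [-0.5297, 0.4069, -0.2247], 'moment': [-0.0435, 0.0156, -0.0238], 'gripper_force': 0.0, 'grip_width': 0.0853} 0.1547
scene {'fx': 523.6412845165995, 'fy': 523.6412845165995, 'cx': 325.23058615120385, 'cy': 232.6736771447393, 'D': array([-0.00573022,  0.        ,  0.        ,  0.        ,  0.        ]), 'rvec': array([ 1.23571051,  2.02865724, -1.13407406]), 'tvec': array([ 0.2117369 , -0.23728506,  1.76482356])}
side {'fx': 490.0748748136745, 'fy': 490.0748748136745, 'cx': 321.7730667502311, 'cy': 247.29706753378022, 'D': array([0.0377429, 0.       , 0.       , 0.       , 0.       ]), 'rvec': array([ 0.45231674, -2.54454982,  1.44341085]), 'tvec': array([0.61454578, 0.13163967, 0.87273018])}
wrist {'fx': 361.1260736447502, 'fy': 361.1260736447502, 'cx': 318.82015205546793, 'cy': 235.817022177563, 'D': array([-0.00485907,  0.        ,  0.        ,  0.        ,  0.        ]), 'mount': array([[ 3.21786975e-04, -9.63260954e-01, -2.68566995e-01,
         6.80159255e-02],
       [ 9.99999912e-01,  2.38140154e-04,  3.44032724e-04,
        -4.75660795e-04],
       [-2.67436705e-04, -2.68567082e-01,  9.63260946e-01,
         3.08257720e-02],
       [ 0.00000000e+00,  0.00000000e+00,  0.00000000e+00,
         1.00000000e+00]])}
```

View pics/scene0.png

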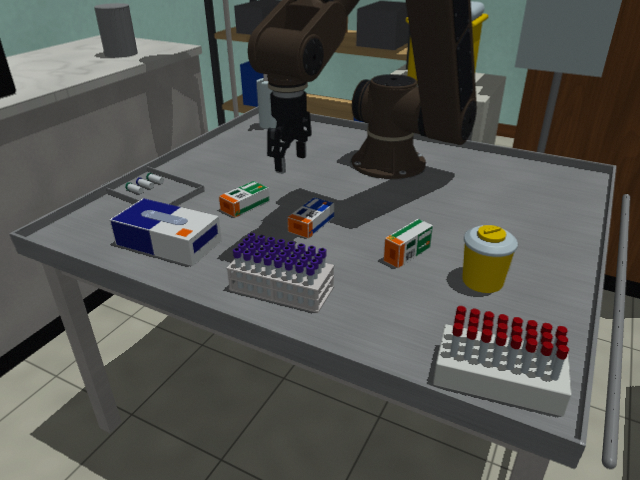

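View pics/side0.png

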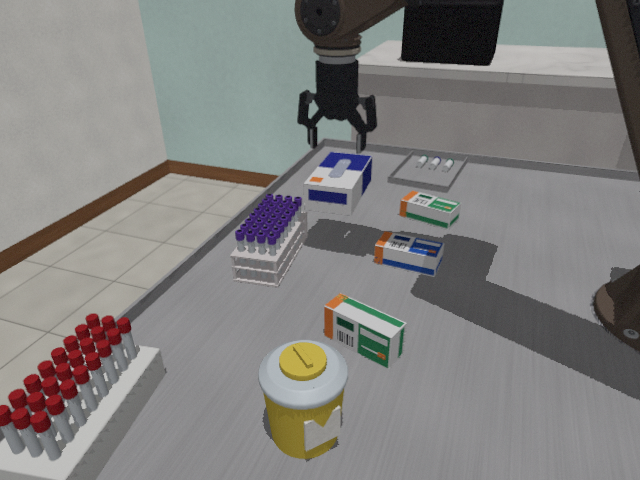

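View pics/wrist0.png

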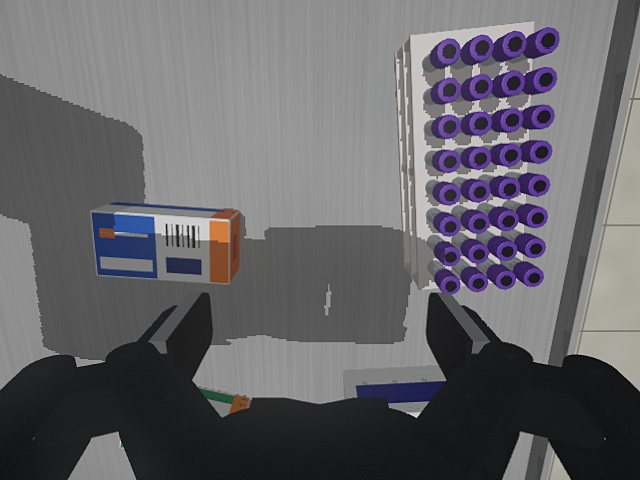

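The wrist view shows the base carton at about (165,245) with its orange end towards +x. The scene view has flat, base and side at about (245,198), (311,217) and (409,243), all with the orange end away from the robot. I'll zoom in to pick corners.

Run:
```python
import cv2,numpy as np
sc=cv2.imread("pics/scene0.png");sd=cv2.imread("pics/side0.png")
def crop(im,x,y,w,h,s):
    c=cv2.resize(im[y:y+h,x:x+w],None,fx=s,fy=s,interpolation=cv2.INTER_CUBIC)
    for i in range(0,w,10):
        cv2.line(c,(i*s,0),(i*s,6),(0,0,255),1); 
        if i%20==0: cv2.putText(c,str(x+i),(i*s,16),0,.33,(0,0,255),1)
    for i in range(0,h,10):
        cv2.line(c,(0,i*s),(6,i*s),(0,0,255),1); cv2.putText(c,str(y+i),(8,i*s+4),0,.33,(255,0,255),1)
    return c
a=np.hstack([crop(sc,212,168,66,66,4),crop(sc,280,188,66,66,4),crop(sc,376,210,66,66,4)])
b=np.hstack([crop(sd,385,170,88,80,3),crop(sd,368,215,88,80,3),crop(sd,320,290,88,80,3)])
cv2.imwrite("pics/crops.png",np.vstack([a,b]))
```

```text
(no output)
```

View pics/crops.png

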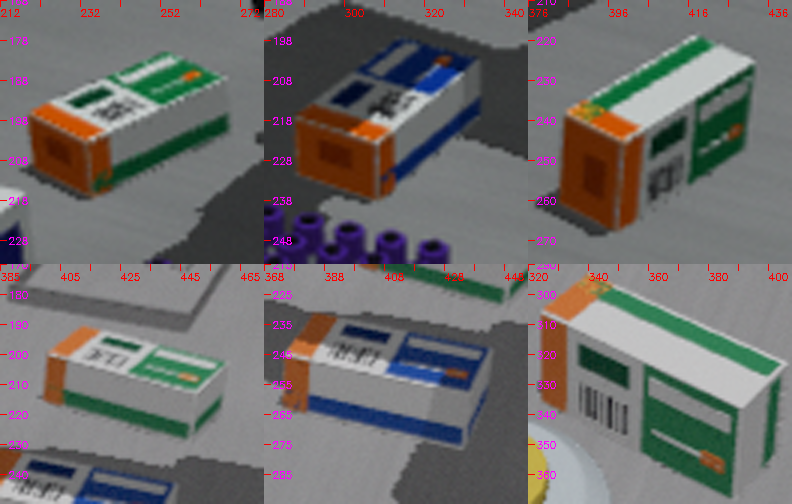

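```bash
cat > h.py <<'E'
import cv2,numpy as np
from scipy.optimize import least_squares
from scipy.spatial.transform import Rotation as R
from plant import ctrl, vision
def wristpose(s,m):
    T=np.eye(4);T[:3,:3]=R.from_quat(s["orientation"]).as_matrix();T[:3,3]=s["tool_pos"]
    C=np.linalg.inv(T@np.array(m["mount"])); return cv2.Rodrigues(C[:3,:3])[0],C[:3,3]
def cam(n,s=None):
    m=vision.camera_model(n)
    r,t=(m["rvec"],m["tvec"]) if n!="wrist" else wristpose(s,m)
    return np.array([[m["fx"],0,m["cx"]],[0,m["fy"],m["cy"]],[0,0,1]]),m["D"],r,t
def proj(P,c): return cv2.projectPoints(np.asarray(P,float).reshape(-1,1,3),c[2],c[3],c[0],c[1])[0][:,0]
def box(p,S,signs):
    x,y,z,a=p; q=np.array(signs)*np.array(S)/2
    c,s=np.cos(a),np.sin(a)
    return np.c_[x+c*q[:,0]-s*q[:,1],y+s*q[:,0]+c*q[:,1],z+q[:,2]]
def fit(obs,S,p0):
    # obs: list of (cam, signs, pixels)
    f=lambda p:np.concatenate([(proj(box(p,S,sg),c)-np.array(px)).ravel() for c,sg,px in obs])
    r=least_squares(f,p0,loss="soft_l1",x_scale=[.01,.01,.01,.05]); return r.x,f(r.x).reshape(-1,2)
E
python3 - <<'E'
from h import *
TS=[(1,-1,1),(1,1,1),(-1,-1,1),(-1,1,1)]
A=TS+[(1,-1,-1),(1,1,-1),(-1,1,-1)]; B=TS+[(1,1,-1),(-1,1,-1),(-1,-1,-1)]
sc,sd=cam("scene"),cam("side")
F=(.13,.066,.046);E=(.13,.046,.066)
D={"flat":(F,[(219.5,197.2),(235,202.5),(253.5,181.5),(269,187.2),(221.5,212.2),(237,217),(269.2,200)],[(412.7,191),(400.3,201.3),(461.3,202),(448.3,213),(401,215.7),(447.7,228),(458.3,219.7)]),
"base":(F,[(288.2,217.5),(308.8,222.5),(314.5,198),(334,203),(288.5,232.8),(309.2,237.8),(334,214.8)],[(382,231),(374.3,246),(443.3,242.7),(436,256.3),(376.7,263),(434.7,275),(442,261)]),
"side":(E,[(385.2,236.5),(400.2,245),(418.8,219),(432.8,225.2),(383.8,259),(399,267.5),(431.5,247)],[(335.7,295.3),(324.7,306.7),(405.7,323),(390,338),(324.3,335.3),(388.7,367.3),(402.3,357)])}
for k,(S,a,b) in D.items():
    p,r=fit([(sc,A,a),(sd,B,b)],S,[.6,0,.02,0]); print(k,p.round(4),np.abs(r).mean().round(2)); print(r.round(1).tolist())
E
```

```text
flat [ 0.4681 -0.254   0.0232 -0.2279] 0.87
[[-0.4, -1.6], [-0.2, 0.4], [-0.1, -1.5], [0.1, -0.8], [-0.6, -2.2], [-0.6, 0.5], [0.8, 0.5], [-1.4, -0.1], [-0.3, -1.0], [-0.2, 0.8], [2.8, 0.2], [-2.4, 1.4], [0.9, 2.6], [0.1, 0.0]]
base [ 0.4749 -0.0339  0.0242 -0.0403] 0.88
[[-0.7, -1.1], [0.5, 0.3], [-1.3, -1.9], [-0.1, -1.4], [-0.3, -1.3], [0.4, 0.2], [-0.2, 1.4], [1.2, 0.1], [-0.3, -0.7], [0.1, -0.4], [1.0, 1.6], [-3.7, 1.0], [-0.2, 2.1], [-1.2, -0.1]]
side [ 0.4921  0.2465  0.0339 -0.3168] 1.01
[[-0.1, 0.6], [0.2, -0.4], [-0.3, -1.3], [0.9, -0.9], [-0.3, 1.1], [-0.6, 0.4], [-0.6, -0.2], [3.8, -2.3], [-1.9, -0.7], [0.3, 0.3], [0.5, 0.8], [-1.2, 1.4], [-0.8, 3.7], [0.5, -2.1]]
```

The fitted heights (23.2, 24.2 and 33.9 mm) agree with the text. Since the tool can't tilt, I'll tip the standing carton by pushing its label face along an arc with both open fingertips. First I need the fingertip length and the positions of the bystanders.

Run:
```python
from h import *
im=cv2.imread("pics/side0.png"); 
g=cv2.cvtColor(im,cv2.COLOR_BGR2GRAY)
for x0,x1 in((300,325),(350,376)):
    m=g[90:165,x0:x1]<50; ys,xs=np.where(m); print("lowest dark",[(x0+x,90+y) for y,x in zip(ys,xs) if y>=ys.max()-1])
sd,sc=cam("side"),cam("scene")
for L in(.155,.160,.165,.173):
    P=[(.625+dy,dx,.4041-L) for dy in(-.05,-.0427,.0427,.05) for dx in(-.011,.011)]
    print(L,proj(P,sd).round(0).tolist())
# pot: lid centre seen in both cameras, triangulate
def tri(a,b):
    f=lambda P:np.concatenate([proj(P,sc)[0]-a,proj(P,sd)[0]-b]); r=least_squares(f,[.5,.2,.1]); return r.x,r.fun
print("pot lid",tri((492,232),(303,362)))
print("rack corner near-left cap",tri((324,252),(272,240)))
```

```text
lowest dark [(np.int64(323), np.int64(163)), (np.int64(322), np.int64(164)), (np.int64(323), np.int64(164))]
lowest dark [(np.int64(360), np.int64(163)), (np.int64(362), np.int64(163)), (np.int64(363), np.int64(163)), (np.int64(365), np.int64(163)), (np.int64(369), np.int64(163)), (np.int64(370), np.int64(163)), (np.int64(354), np.int64(164)), (np.int64(360), np.int64(164)), (np.int64(362), np.int64(164)), (np.int64(364), np.int64(164)), (np.int64(368), np.int64(164)), (np.int64(369), np.int64(164)), (np.int64(370), np.int64(164))]
0.155 [[363.0, 148.0], [359.0, 152.0], [359.0, 148.0], [356.0, 152.0], [317.0, 143.0], [313.0, 147.0], [314.0, 143.0], [309.0, 146.0]]
0.16 [[363.0, 151.0], [359.0, 155.0], [359.0, 151.0], [356.0, 154.0], [317.0, 146.0], [313.0, 149.0], [314.0, 145.0], [309.0, 149.0]]
0.165 [[363.0, 154.0], [359.0, 157.0], [359.0, 153.0], [356.0, 157.0], [317.0, 148.0], [313.0, 152.0], [314.0, 148.0], [309.0, 151.0]]
0.173 [[362.0, 158.0], [359.0, 162.0], [359.0, 157.0], [355.0, 161.0], [317.0, 152.0], [313.0, 156.0], [314.0, 152.0], [310.0, 155.0]]
pot lid (array([0.51668712, 0.43772637, 0.12918775]), array([ 0.21525145,  0.32069835,  0.11297129, -0.18760132]))
rack corner near-left cap (array([0.70931629, 0.12647851, 0.09778992]), array([-0.03839939, -0.08036057, -0.03467539,  0.07085273]))
```

Open fingertips are about 0.159 m ahead of the TCP. The pot is at about (0.517, 0.438), which clears the approach. Next I'll move to the left of the side carton and turn to align with it.

Emit:
carry_out --claw '[1, 1, 1, 1, 1, 1, 1, 1, 1, 1]' --pt "0.0496 -0.0194 0" --pt "0.0496 -0.0194 0" --pt "0.0496 -0.0194 0" --pt "0.0496 -0.0194 0" --pt "0.0496 -0.0194 0" --pt "0.0496 -0.0194 0" --pt "0.0496 -0.0194 0" --pt "0.0496 -0.0194 0" --pt "0 0 0" --pt "0 0 0" --roll '[0, 0, 0, 0, 0, 0, 0, 0, 0.0673, 0.0673]'

```text
clock: 0.98
tool_pos: [0.5074, 0.2998, 0.4045]
orientation: [0.778, 0.628, -0.0, -0.0]
wrist_force: [-1.0, -0.5, -0.5]
grip_width: 0.0855
gripper_force: 0.0
```

Emit:
carry_out --claw '[1, 1, 1]' --pt "0 0 0" --pt "0 0 0" --pt "0 0 0" --roll '[0.0673, 0, 0]'

```text
clock: 1.23
tool_pos: [0.5086, 0.2976, 0.4046]
orientation: [0.809, 0.588, -0.0, -0.0]
wrist_force: [0.0, -0.4, -0.3]
grip_width: 0.0859
gripper_force: 0.0
```

```bash
cat > look.py <<'E'
import sys,pickle
from h import *
n=sys.argv[1]; s=ctrl.read_state(); im=vision.read_camera("wrist")
cv2.imwrite(f"pics/{n}.png",im); pickle.dump(s,open(f"pics/{n}.pkl","wb"))
e=R.from_quat(s["orientation"]).as_matrix()
print(s["clock"],s["tool_pos"].round(4) if hasattr(s["tool_pos"],"round") else s["tool_pos"],"toolx",e[:,0].round(4),"z",e[:,2].round(4))
E
python3 look.py w1
```

```text
1.2333 [0.5086 0.2976 0.4046] toolx [ 3.087e-01  9.512e-01 -2.000e-04] z [-2.e-04 -1.e-04 -1.e+00]
```

View pics/w1.png

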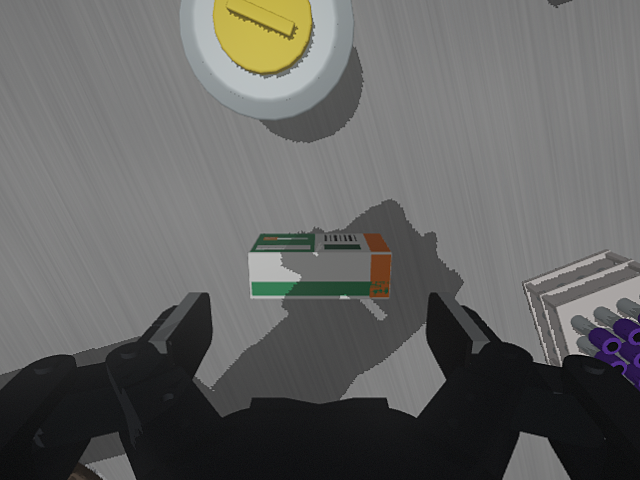

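The wrist view shows the standing carton's top face with corners at (248,253), (391,253), (389,298) and (250,298). The label side's lower edge is at row 234.

Run:
```python
from h import *; import pickle
s=pickle.load(open("pics/w1.pkl","rb")); c=cam("wrist",s)
sg=[(-1,1,1),(1,1,1),(1,-1,1),(-1,-1,1),(-1,1,-1),(1,1,-1)]
px=[(248,253),(391,253),(389,298),(250,298),(258,234),(387,234)]
p,r=fit([(c,sg,px)],(.13,.046,.066),[.492,.2465,.033,-.317]); print(p.round(4),r.round(1).tolist())
e=R.from_quat(s["orientation"]).as_matrix(); print("carton in tool",(e.T@(p[:3]-s["tool_pos"])).round(4))
```

```text
[ 0.4911  0.2428  0.0301 -0.3137] [[-0.3, -0.4], [0.4, -0.4], [-0.3, 1.2], [0.3, 1.2], [1.3, -0.5], [-7.4, -0.5]]
carton in tool [-5.750e-02  3.000e-04  3.745e-01]
```

Emit:
carry_out --claw '[1, 1, 1, 1, 1, 1, 1, 1, 1]' --pt "0 0 0.0521" --pt "0 0 0.0521" --pt "0 0 0.0521" --pt "0 0 0.0521" --pt "0 0 0.0521" --pt "0 0 0" --pt "-0.0133 0 0" --pt "-0.0133 0 0" --pt "0 0 0" --roll '[0, 0, 0, 0, 0, 0, 0, 0, 0]'

```text
clock: 2.03
tool_pos: [0.5022, 0.2771, 0.2117]
orientation: [0.81, 0.587, 0.001, 0.0]
wrist_force: [1.1, 1.1, -0.6]
grip_width: 0.0853
gripper_force: 0.0
```

Emit:
carry_out --claw '[1, 1, 1, 1, 1, 1, 1, 1, 1, 1]' --pt "-0.0063 0 -0.0059" --pt "-0.0067 0 -0.0052" --pt "-0.0071 0 -0.0044" --pt "-0.0075 0 -0.0037" --pt "-0.0076 0 -0.0027" --pt "-0.0079 0 -0.002" --pt "-0.0079 0 -0.0013" --pt "-0.0081 0 -0.0005" --pt "-0.008 0 0" --pt "-0.008 0 0" --roll '[0, 0, 0, 0, 0, 0, 0, 0, 0, 0]'

```text
clock: 2.87
tool_pos: [0.4846, 0.2245, 0.2284]
orientation: [0.81, 0.587, -0.0, -0.0]
wrist_force: [0.2, 0.6, 0.3]
grip_width: 0.0855
gripper_force: 0.0
```

Run:
```python
from h import *
print(ctrl.read_state()["tool_pos"])
im=vision.read_camera("side"); im2=vision.read_camera("wrist")
cv2.imwrite("pics/push.png",np.hstack([cv2.resize(im[200:440,280:520],(400,400)),cv2.resize(im2,(400,300),interpolation=cv2.INTER_AREA) if 0 else cv2.copyMakeBorder(cv2.resize(im2,(400,300)),0,100,0,0,cv2.BORDER_CONSTANT)]))
```

```text
[0.48457894 0.22454836 0.22843349]
```

View pics/push.png

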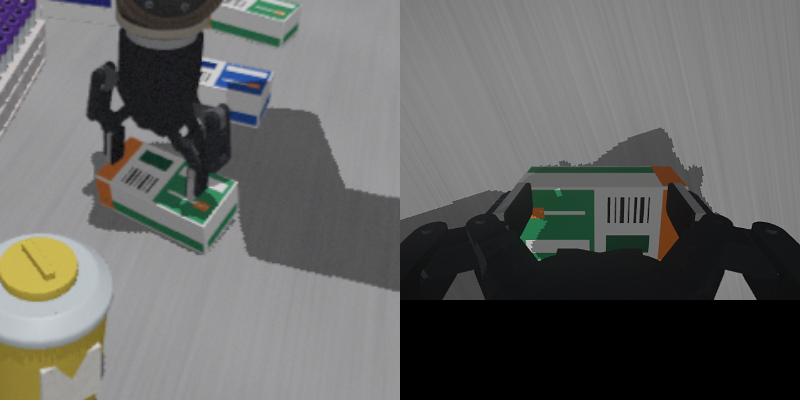

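The side picture shows the carton lying flat with its label up. I'll lift off, move over the base carton and turn to its axis.

Emit:
carry_out --claw '[1, 1, 1, 1, 1, 1, 1, 1, 1, 1]' --pt "0 0 -0.0459" --pt "0 0 -0.0459" --pt "0 0 -0.0459" --pt "0 0 -0.0459" --pt "0 0 -0.0459" --pt "-0.0474 0.0134 0" --pt "-0.0474 0.0134 0" --pt "-0.0474 0.0134 0" --pt "-0.0474 0.0134 0" --pt "-0.0474 0.0134 0" --roll '[0, 0, 0, 0, 0, 0, 0, 0, 0, 0]'

```text
clock: 3.8
tool_pos: [0.4767, 0.0392, 0.4008]
orientation: [0.81, 0.587, 0.0, 0.0]
wrist_force: [0.9, -0.1, 0.0]
grip_width: 0.0854
gripper_force: 0.0
```

Emit:
carry_out --claw '[1, 1, 1, 1, 1, 1, 1, 1, 1, 1]' --pt "-0.0474 0.0134 0" --pt "-0.0474 0.0134 0" --pt "0 0 0" --pt "0 0 0" --pt "0 0 0" --pt "0 0 0" --pt "0 0 0" --pt "0 0 0" --pt "0 0 0" --pt "0 0 0" --roll '[0, 0, 0.0751, 0.0751, 0.0751, 0.0751, 0.0751, 0.0751, 0.0751, 0.0751]'

```text
clock: 4.63
tool_pos: [0.4741, -0.0332, 0.4007]
orientation: [0.988, 0.151, -0.0, -0.0]
wrist_force: [-0.9, -0.2, 0.1]
grip_width: 0.0854
gripper_force: 0.0
```

Emit:
carry_out --claw '[1, 1, 1, 1, 1, 1]' --pt "0 0 0" --pt "0 0 0" --pt "0 0 0" --pt "0 0 0" --pt "0 0 0" --pt "0 0 0" --roll '[0.0751, 0.0751, 0.0751, 0, 0, 0]'

```text
clock: 5.13
tool_pos: [0.4741, -0.0332, 0.4007]
orientation: [1.0, -0.02, 0.0, -0.0]
wrist_force: [-0.0, 0.4, -1.0]
grip_width: 0.0855
gripper_force: 0.0
```

```bash
python3 look.py w2
python3 - <<'E'
from h import *
im=cv2.imread("pics/w2.png"); c=cv2.resize(im[110:310,200:440],None,fx=3,fy=3,interpolation=cv2.INTER_CUBIC)
cv2.imwrite("pics/w2c.png",c)
E
```

```text
5.1333 [ 0.4741 -0.0332  0.4007] toolx [ 0.9992 -0.04    0.    ] z [ 0.  0. -1.]
```

View pics/w2c.png

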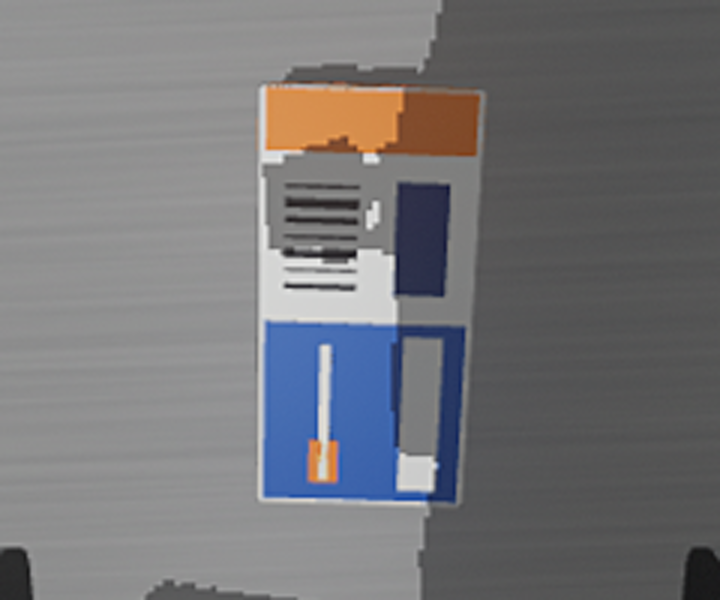

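The base carton's top corners are at full-image pixels (286.7,138), (361.7,140.3), (353,278) and (286.3,276.7).

```bash
cat > fitw.py <<'E'
import sys,pickle,json
from h import *
# name, zcentre, x,y,yaw start, corners crop order: (+,+)(+,-)(-,-)(-,+)
def run(n,px,p0):
    s=pickle.load(open(f"pics/{n}.pkl","rb")); c=cam("wrist",s); S=(.13,.066,.046)
    sg=[(1,1,1),(1,-1,1),(-1,-1,1),(-1,1,1)]
    e=R.from_quat(s["orientation"]).as_matrix()
    p,r=fit([(c,sg,px)],S,p0); print("free z",p.round(4),r.round(1).tolist())
    z=p0[2]
    f=lambda q:(proj(box([q[0],q[1],z,q[2]],S,sg),c)-np.array(px)).ravel()
    r=least_squares(f,[p0[0],p0[1],p0[3]]); q=r.x
    print("fixed z",q.round(4),r.fun.reshape(-1,2).round(1).tolist())
    print("in tool",(e.T@(np.array([q[0],q[1],z])-s["tool_pos"])).round(4),"roll needed rad",round(np.arctan2(e[1,0],e[0,0])-q[2],4))
E
python3 - <<'E'
from fitw import *
run("w2",[(286.7,138),(361.7,140.3),(353,278),(286.3,276.7)],[.475,-.034,.023,-.04])
E
```

```text
free z [ 0.4731 -0.0359  0.0187 -0.0689] [[-0.1, 0.1], [-0.0, 0.1], [0.6, 0.1], [-0.4, -0.4]]
fixed z [ 0.4738 -0.0359 -0.069 ] [[-0.6, -0.7], [0.5, -0.7], [0.9, 1.2], [-0.9, 0.6]]
in tool [-1.000e-04  2.800e-03  3.777e-01] roll needed rad 0.0289
```

Emit:
carry_out --claw '[1, 1, 1, 1, 1, 1, 1, 1, 1, 1]' --pt "0.0004 0.0495 0" --pt "0.0004 0.0495 0" --pt "0.0004 0.0495 0" --pt "0.0004 0.0495 0" --pt "0.0004 0.0495 0" --pt "0.0004 0.0495 0" --pt "0 0 0" --pt "0 0 0" --pt "0 0 0" --pt "0 0 0" --roll '[0, 0, 0, 0, 0, 0, 0.06, 0.06, 0, 0]'

```text
clock: 6.02
tool_pos: [0.466, -0.2559, 0.4007]
orientation: [0.993, -0.114, -0.0, -0.0]
wrist_force: [0.0, -0.4, -0.5]
grip_width: 0.0853
gripper_force: 0.0
```

```bash
python3 look.py w3
python3 - <<'E'
from h import *
im=cv2.imread("pics/w3.png"); c=cv2.resize(im[110:310,200:440],None,fx=3,fy=3,interpolation=cv2.INTER_CUBIC)
cv2.imwrite("pics/w3c.png",c)
E
```

```text
6.0167 [ 0.466  -0.2559  0.4007] toolx [ 9.740e-01 -2.264e-01 -1.000e-04] z [-1.e-04  1.e-04 -1.e+00]
```

View pics/w3c.png

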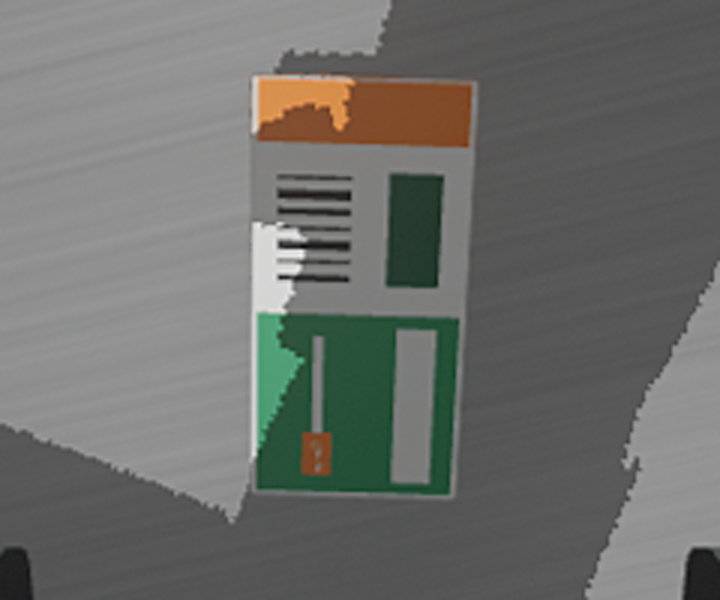

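The flat carton's top corners are at full-image pixels (284,135), (358.7,137.3), (351.3,275.7) and (284.3,273.7).

Run:
```python
from fitw import *
run("w3",[(284,135),(358.7,137.3),(351.3,275.7),(284.3,273.7)],[.467,-.256,.023,-.228])
```

```text
free z [ 0.4675 -0.2569  0.018  -0.254 ] [[-0.1, 0.3], [0.3, -0.0], [0.3, -0.3], [-0.4, 0.0]]
fixed z [ 0.4682 -0.257  -0.2539] [[-0.7, -0.7], [0.9, -0.9], [0.7, 0.9], [-0.9, 1.2]]
in tool [0.0025 0.0007 0.3777] roll needed rad 0.0255
```

Emit:
carry_out --claw '[1, 1, 1, 1, 1, 1, 1, 1, 1]' --pt "0.0033 0.0009 0" --pt "0 0 0.049" --pt "0 0 0.049" --pt "0 0 0.049" --pt "0 0 0.049" --pt "0 0 0.049" --pt "0 0 0.0245" --pt "0 0 0.0245" --pt "0 0 0" --roll '[0.0162, 0, 0, 0, 0, 0, 0, 0, 0]'

```text
clock: 6.82
tool_pos: [0.4681, -0.2563, 0.1774]
orientation: [0.992, -0.127, -0.002, -0.001]
wrist_force: [-0.7, 0.3, -0.9]
grip_width: 0.0853
gripper_force: 0.0
```

Emit:
carry_out --claw '[-1, -1, -1, -1, -1, -1]' --pt "0 0 0" --pt "0 0 0" --pt "0 0 0" --pt "0 0 0" --pt "0 0 0" --pt "0 0 0" --roll '[0, 0, 0, 0, 0, 0]'

```text
clock: 7.32
tool_pos: [0.4685, -0.2571, 0.1814]
orientation: [0.992, -0.128, 0.001, 0.0]
wrist_force: [-0.2, 1.8, 8.5]
grip_width: 0.0655
gripper_force: 67.9
```

Emit:
carry_out --claw '[-1, -1, -1, -1, -1, -1, -1]' --pt "0 0 -0.01" --pt "0 0 -0.03" --pt "0 0 -0.035" --pt "0 0 -0.035" --pt "0 0 -0.035" --pt "0 0 -0.015" --pt "0 0 0" --roll '[0, 0, 0, 0, 0, 0, 0]'

```text
clock: 7.9
tool_pos: [0.4684, -0.2571, 0.3034]
orientation: [0.992, -0.128, 0.002, 0.001]
wrist_force: [-0.3, -0.0, -1.5]
grip_width: 0.0651
gripper_force: 67.3
```

Emit:
carry_out --claw '[-1, -1, -1, -1, -1, -1, -1, -1, -1, -1]' --pt "-0.005 -0.02 0" --pt "-0.0085 -0.0359 0" --pt "-0.0085 -0.0359 0" --pt "-0.0085 -0.0359 0" --pt "-0.0085 -0.0359 0" --pt "-0.0085 -0.0359 0" --pt "-0.0085 -0.0359 0" --pt "-0.0085 -0.0359 0" --pt "-0.0035 -0.0157 0" --pt "0 0 0" --roll '[0, 0, 0, 0, 0, 0, 0, 0, 0, -0.06]'

```text
clock: 8.73
tool_pos: [0.4732, -0.033, 0.2992]
orientation: [0.997, -0.081, -0.001, -0.0]
wrist_force: [0.3, 0.3, -1.7]
grip_width: 0.0654
gripper_force: 67.3
```

Emit:
carry_out --claw '[-1, -1, -1, -1]' --pt "0 0 0" --pt "0 0 0" --pt "0 0 0" --pt "0 0 0" --roll '[-0.0588, 0, 0, 0]'

```text
clock: 9.07
tool_pos: [0.4737, -0.0358, 0.2998]
orientation: [0.999, -0.037, -0.0, -0.0]
wrist_force: [0.0, -0.3, -2.9]
grip_width: 0.065
gripper_force: 67.3
```

```bash
cat > tgt.py <<'E'
import sys
from h import *
s=ctrl.read_state(); e=R.from_quat(s["orientation"]).as_matrix()
x,y,a=map(float,sys.argv[1:4]); d=e.T@(np.array([x,y,s["tool_pos"][2]])-s["tool_pos"])
yaw=np.arctan2(e[1,0],e[0,0]); print(s["clock"],np.round(s["tool_pos"],4),"yaw",round(yaw,4),"F",np.round(s["wrist_force"],1),"grip",round(s["grip_width"],4),"shares xy",(d[:2]/.75).round(4),"roll share",round((yaw-a)/(np.pi/2),4),"tilt",e[:,2].round(4))
E
python3 tgt.py .4738 -.0359 -.069; python3 look.py w4
```

```text
9.0667 [ 0.4737 -0.0358  0.2998] yaw -0.0743 F [ 0.  -0.3 -2.9] grip 0.065 shares xy [0.0002 0.0001] roll share -0.0034 tilt [-9.e-04  2.e-04 -1.e+00]
9.0667 [ 0.4737 -0.0358  0.2998] toolx [ 0.9972 -0.0742 -0.001 ] z [-9.e-04  2.e-04 -1.e+00]
```

Emit:
carry_out --claw '[-1, -1, -1, -1, -1, -1, -1]' --pt "0.0002 0.0001 0.02" --pt "0 0 0.03" --pt "0 0 0.02" --pt "0 0 0.013" --pt "0 0 0.007" --pt "0 0 0" --pt "0 0 0" --roll '[-0.0034, 0, 0, 0, 0, 0, 0]'

```text
clock: 9.7
tool_pos: [0.4742, -0.0361, 0.233]
orientation: [0.999, -0.033, 0.0, 0.0]
wrist_force: [0.3, -0.5, -2.2]
grip_width: 0.0653
gripper_force: 67.4
```

Emit:
carry_out --claw '[-1, -1, -1, -1]' --pt "0 0 0.0013" --pt "0 0 0" --pt "0 0 0" --pt "0 0 0" --roll '[0, 0, 0, 0]'

```text
clock: 10.03
tool_pos: [0.4741, -0.036, 0.2322]
orientation: [0.999, -0.033, 0.0, 0.0]
wrist_force: [-0.0, -0.6, -0.9]
grip_width: 0.0656
gripper_force: 67.4
```

```bash
python3 tgt.py .4738 -.0359 -.069
```

```text
10.0333 [ 0.4741 -0.036   0.2322] yaw -0.0661 F [-0.  -0.6 -0.9] grip 0.0656 shares xy [-0.0004 -0.0001] roll share 0.0019 tilt [ 8.e-04 -2.e-04 -1.e+00]
```

Emit:
carry_out --claw '[-1, -1, -1, -1]' --pt "-0.0004 0 0.0013" --pt "0 0 0.0013" --pt "0 0 0.0013" --pt "0 0 0" --roll '[0.0019, 0, 0, 0]'

```text
clock: 10.37
tool_pos: [0.4737, -0.036, 0.2287]
orientation: [0.999, -0.034, -0.0, -0.0]
wrist_force: [-0.7, 0.6, -1.4]
grip_width: 0.0651
gripper_force: 67.4
```

Emit:
carry_out --claw '[-1, -1, -1, -1]' --pt "0 0 0.0013" --pt "0 0 0" --pt "0 0 0" --pt "0 0 0" --roll '[0, 0, 0, 0]'

```text
clock: 10.7
tool_pos: [0.4738, -0.036, 0.2278]
orientation: [0.999, -0.035, 0.0, -0.0]
wrist_force: [0.2, -0.0, -1.9]
grip_width: 0.0649
gripper_force: 67.4
```

Emit:
carry_out --claw '[-1, -1, -1]' --pt "0 0 0.0009" --pt "0 0 0" --pt "0 0 0" --roll '[0, 0, 0]'

```text
clock: 10.95
tool_pos: [0.4738, -0.036, 0.2274]
orientation: [0.999, -0.034, 0.0, 0.0]
wrist_force: [-0.7, 0.7, 4.2]
grip_width: 0.0651
gripper_force: 67.8
```

Contact is felt at about 6 N. I'll release, lift and look.

Emit:
carry_out --claw '[1, 1, 1, 1, 1, 1, 1, 1, 1, 1]' --pt "0 0 0" --pt "0 0 0" --pt "0 0 0" --pt "0 0 0" --pt "0 0 -0.02" --pt "0 0 -0.04" --pt "0 0 -0.05" --pt "0 0 -0.05" --pt "0 0 -0.05" --pt "0 0 -0.05" --roll '[0, 0, 0, 0, 0, 0, 0, 0, 0, 0]'

```text
clock: 11.78
tool_pos: [0.4733, -0.0359, 0.4242]
orientation: [0.999, -0.034, 0.0, -0.0]
wrist_force: [0.3, 0.5, 1.0]
grip_width: 0.0855
gripper_force: 0.0
```

Emit:
carry_out --claw '[1, 1, 1]' --pt "0 0 -0.03" --pt "0 0 0" --pt "0 0 0" --roll '[0, 0, 0]'

```text
clock: 12.03
tool_pos: [0.4734, -0.0359, 0.4456]
orientation: [0.999, -0.034, 0.001, 0.0]
wrist_force: [0.5, -0.3, -0.5]
grip_width: 0.0852
gripper_force: 0.0
```

```bash
python3 look.py w5
```

```text
12.0333 [ 0.4734 -0.0359  0.4456] toolx [ 0.9976 -0.0688  0.0025] z [ 2.5e-03 -6.0e-04 -1.0e+00]
```

Emit:
carry_out --claw '[1, 1, 1, 1, 1, 1, 1, 1, 1, 1]' --pt "-0.0034 -0.05 0.0101" --pt "-0.0034 -0.05 0.0101" --pt "-0.0034 -0.05 0.0101" --pt "-0.0034 -0.05 0.0101" --pt "-0.0034 -0.05 0.0101" --pt "-0.0034 -0.05 0.0101" --pt "0 0 0" --pt "0 0 0" --pt "0 0 0" --pt "0 0 0" --roll '[0, 0, 0, 0, 0, 0, 0.078, 0.078, 0, 0]'

```text
clock: 12.92
tool_pos: [0.4739, 0.1895, 0.3979]
orientation: [0.988, -0.154, -0.001, 0.0]
wrist_force: [-0.2, 0.0, 0.5]
grip_width: 0.0856
gripper_force: 0.0
```

```bash
python3 look.py w6
python3 - <<'E'
from h import *
f=lambda n:cv2.resize(cv2.imread(f"pics/{n}.png")[110:310,255:388],None,fx=3,fy=3,interpolation=cv2.INTER_CUBIC)
cv2.imwrite("pics/w56.png",np.hstack([f("w5"),f("w6")]))
E
```

```text
12.9167 [0.4739 0.1895 0.3979] toolx [ 0.9523 -0.3052 -0.002 ] z [-2.3e-03 -6.0e-04 -1.0e+00]
```

View pics/w56.png

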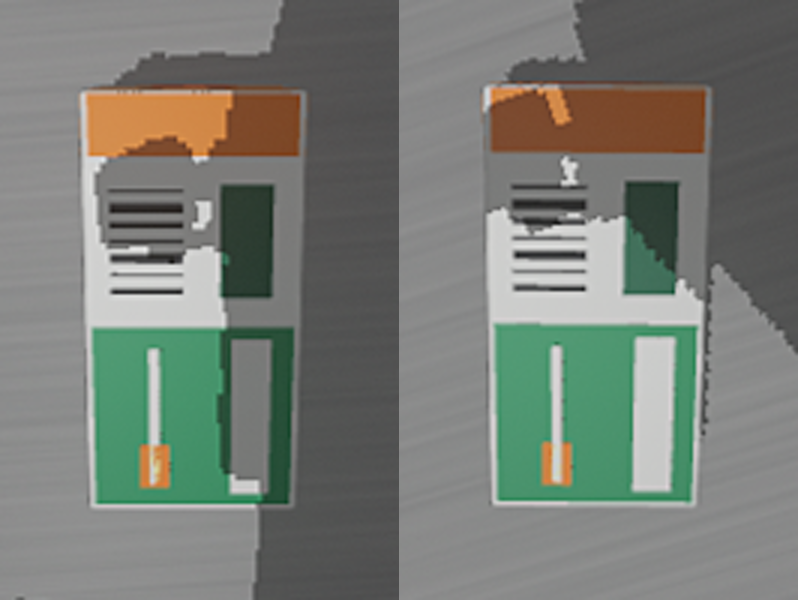

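Both cartons are upright and square in view, and the blue carton is hidden under the stacked green one. In w5 the stacked top's corners are (282,140), (357,141), (352.7,278.7) and (285.3,278.7). In w6 the side carton's are (283.3,139), (359,139), (353.7,278.7) and (285.7,278).

```bash
python3 - <<'E'
from fitw import *
run("w5",[(282,140),(357,141),(352.7,278.7),(285.3,278.7)],[.474,-.036,.069,-.069])
run("w6",[(283.3,139),(359,139),(353.7,278.7),(285.7,278)],[.474,.19,.023,-.31])
E
python3 tgt.py .4738 .19 -.31
```

```text
free z [ 0.4723 -0.0365  0.0641 -0.0727] [[-0.0, 0.4], [0.1, -0.3], [0.1, 0.1], [-0.3, -0.2]]
fixed z [ 0.4731 -0.0365 -0.0727] [[-0.6, -0.5], [0.7, -1.2], [0.6, 1.2], [-0.7, 0.9]]
in tool [-0.0012  0.0005  0.3766] roll needed rad 0.0038
free z [ 0.472   0.188   0.0191 -0.318 ] [[-0.2, -0.2], [0.1, 0.4], [0.2, -0.2], [-0.1, 0.0]]
fixed z [ 0.4726  0.1879 -0.3179] [[-0.6, -1.0], [0.5, -0.3], [0.6, 0.7], [-0.5, 0.9]]
in tool [0.     0.0015 0.3749] roll needed rad 0.0078
12.9667 [0.474  0.1893 0.3983] yaw -0.3101 F [-0.   0.6 -0.6] grip 0.0853 shares xy [-0.0006 -0.0008] roll share -0.0001 tilt [-1.5e-03 -4.0e-04 -1.0e+00]
```

Emit:
carry_out --claw '[1, 1, 1, 1, 1, 1, 1, 1, 1]' --pt "-0.0012 0.0024 0" --pt "0 0 0.049" --pt "0 0 0.049" --pt "0 0 0.049" --pt "0 0 0.049" --pt "0 0 0.049" --pt "0 0 0.021" --pt "0 0 0.021" --pt "0 0 0" --roll '[0.005, 0, 0, 0, 0, 0, 0, 0, 0]'

```text
clock: 13.72
tool_pos: [0.4722, 0.1874, 0.1814]
orientation: [0.987, -0.16, -0.002, 0.001]
wrist_force: [0.0, -0.7, -0.3]
grip_width: 0.0856
gripper_force: 0.0
```

Emit:
carry_out --claw '[-1, -1, -1, -1, -1, -1, -1, -1]' --pt "0 0 0" --pt "0 0 0" --pt "0 0 0" --pt "0 0 0" --pt "0 0 0" --pt "0 0 0" --pt "0 0 0" --pt "0 0 0" --roll '[0, 0, 0, 0, 0, 0, 0, 0]'

```text
clock: 14.38
tool_pos: [0.4728, 0.1881, 0.185]
orientation: [0.987, -0.16, 0.001, -0.0]
wrist_force: [-0.6, -0.3, 7.8]
grip_width: 0.0655
gripper_force: 67.4
```

```bash
python3 tgt.py .4726 .1879 -.318
```

```text
14.3833 [0.4728 0.1881 0.185 ] yaw -0.3215 F [-0.6 -0.3  7.8] grip 0.0655 shares xy [-0.0002  0.0003] roll share -0.0023 tilt [ 1.7e-03  3.0e-04 -1.0e+00]
```

Emit:
carry_out --claw '[-1, -1, -1, -1, -1, -1, -1, -1]' --pt "0 0 -0.01" --pt "0 0 -0.035" --pt "0 0 -0.045" --pt "0 0 -0.045" --pt "0 0 -0.045" --pt "0 0 -0.03" --pt "0 0 -0.0167" --pt "0 0 0" --roll '[0, 0, 0, 0, 0, 0, 0, 0]'

```text
clock: 15.05
tool_pos: [0.4724, 0.1881, 0.3573]
orientation: [0.987, -0.16, 0.003, -0.001]
wrist_force: [-0.6, -0.9, -2.3]
grip_width: 0.0649
gripper_force: 67.2
```

Emit:
carry_out --claw '[-1, -1, -1, -1, -1, -1, -1, -1, -1]' --pt "0.0068 0.0202 0" --pt "0.0136 0.0405 0" --pt "0.0136 0.0405 0" --pt "0.0136 0.0405 0" --pt "0.0136 0.0405 0" --pt "0.0136 0.0405 0" --pt "0.0136 0.0405 0" --pt "0.0068 0.0202 0" --pt "0 0 0" --roll '[0, 0, 0, 0, 0, 0, 0, 0, 0]'

```text
clock: 15.8
tool_pos: [0.4729, -0.0387, 0.3532]
orientation: [0.987, -0.162, -0.0, 0.0]
wrist_force: [-0.3, -0.1, -1.4]
grip_width: 0.065
gripper_force: 67.2
```

Emit:
carry_out --claw '[-1, -1, -1, -1, -1, -1]' --pt "0 0 0" --pt "0 0 0" --pt "0 0 0" --pt "0 0 0" --pt "0 0 0" --pt "0 0 0" --roll '[-0.0534, -0.0534, -0.0534, 0, 0, 0]'

```text
clock: 16.3
tool_pos: [0.473, -0.0357, 0.3537]
orientation: [0.999, -0.036, -0.0, -0.0]
wrist_force: [0.1, -0.0, -1.2]
grip_width: 0.0651
gripper_force: 67.2
```

```bash
python3 tgt.py .4735 -.0362 -.070
```

```text
16.3 [ 0.473  -0.0357  0.3537] yaw -0.0724 F [ 0.1 -0.  -1.2] grip 0.0651 shares xy [0.0007 0.0006] roll share -0.0016 tilt [-5.e-04  2.e-04 -1.e+00]
```

Emit:
carry_out --claw '[-1, -1, -1, -1, -1, -1, -1, -1]' --pt "0.0007 0.0006 0.02" --pt "0 0 0.035" --pt "0 0 0.022" --pt "0 0 0.013" --pt "0 0 0.005" --pt "0 0 0" --pt "0 0 0" --pt "0 0 0" --roll '[-0.0016, 0, 0, 0, 0, 0, 0, 0]'

```text
clock: 16.97
tool_pos: [0.4737, -0.0366, 0.2834]
orientation: [0.999, -0.034, 0.001, 0.0]
wrist_force: [-0.7, 0.1, -1.4]
grip_width: 0.0651
gripper_force: 67.2
```

```bash
python3 tgt.py .4735 -.0362 -.070
```

```text
16.9667 [ 0.4737 -0.0366  0.2834] yaw -0.0681 F [-0.7  0.1 -1.4] grip 0.0651 shares xy [-0.0003 -0.0005] roll share 0.0012 tilt [ 1.2e-03 -2.0e-04 -1.0e+00]
```

Contact should come at about 0.277, so I'll step down.

Emit:
carry_out --claw '[-1, -1, -1, -1, -1, -1, -1]' --pt "-0.0003 -0.0005 0.0017" --pt "0 0 0.0017" --pt "0 0 0.0017" --pt "0 0 0.0012" --pt "0 0 0" --pt "0 0 0" --pt "0 0 0" --roll '[0.0012, 0, 0, 0, 0, 0, 0]'

```text
clock: 17.55
tool_pos: [0.4734, -0.0362, 0.2781]
orientation: [0.999, -0.035, 0.0, -0.0]
wrist_force: [-0.3, -0.1, -1.3]
grip_width: 0.065
gripper_force: 67.2
```

Emit:
carry_out --claw '[-1, -1, -1]' --pt "0 0 0.0012" --pt "0 0 0" --pt "0 0 0" --roll '[0, 0, 0]'

```text
clock: 17.8
tool_pos: [0.4734, -0.0362, 0.2771]
orientation: [0.999, -0.035, 0.0, -0.0]
wrist_force: [0.4, 0.8, -1.6]
grip_width: 0.0651
gripper_force: 67.2
```

Emit:
carry_out --claw '[-1, -1, -1]' --pt "0 0 0.0009" --pt "0 0 0" --pt "0 0 0" --roll '[0, 0, 0]'

```text
clock: 18.05
tool_pos: [0.4733, -0.0362, 0.277]
orientation: [0.999, -0.035, 0.0, 0.0]
wrist_force: [-3.9, -0.2, 7.2]
grip_width: 0.0651
gripper_force: 68.4
```

Emit:
carry_out --claw '[1, 1, 1, 1, 1, 1, 1, 1, 1, 1]' --pt "0 0 0" --pt "0 0 0" --pt "0 0 0" --pt "0 0 0" --pt "0 0 -0.016" --pt "0 0 -0.04" --pt "0 0 -0.05" --pt "0 0 -0.05" --pt "0 0 -0.05" --pt "0 0 -0.05" --roll '[0, 0, 0, 0, 0, 0, 0, 0, 0, 0]'

```text
clock: 18.88
tool_pos: [0.4729, -0.0361, 0.4704]
orientation: [0.999, -0.035, 0.0, 0.0]
wrist_force: [1.0, -0.6, -0.0]
grip_width: 0.0854
gripper_force: 0.0
```

Emit:
carry_out --claw '[1, 1, 1, 1]' --pt "0 0 -0.03" --pt "0 0 0" --pt "0 0 0" --pt "0 0 0" --roll '[0, 0, 0, 0]'

```text
clock: 19.22
tool_pos: [0.4732, -0.0362, 0.4901]
orientation: [0.999, -0.035, -0.001, -0.0]
wrist_force: [0.2, 0.1, 0.1]
grip_width: 0.0854
gripper_force: 0.0
```

```bash
python3 look.py w7
python3 - <<'E'
from h import *
a=cv2.resize(cv2.imread("pics/w7.png")[110:310,255:388],None,fx=3,fy=3,interpolation=cv2.INTER_CUBIC)
b=vision.read_camera("side"); b=cv2.resize(b[160:310,330:430+30],(390,450))
c=vision.read_camera("scene"); 
b=cv2.copyMakeBorder(b,0,150,0,0,cv2.BORDER_CONSTANT)
cv2.imwrite("pics/fin.png",np.hstack([a,b])); cv2.imwrite("pics/sc_fin.png",c)
E
```

```text
19.2167 [ 0.4732 -0.0362  0.4901] toolx [ 0.9976 -0.0696 -0.0011] z [-1.1e-03  3.0e-04 -1.0e+00]
```

View pics/fin.png

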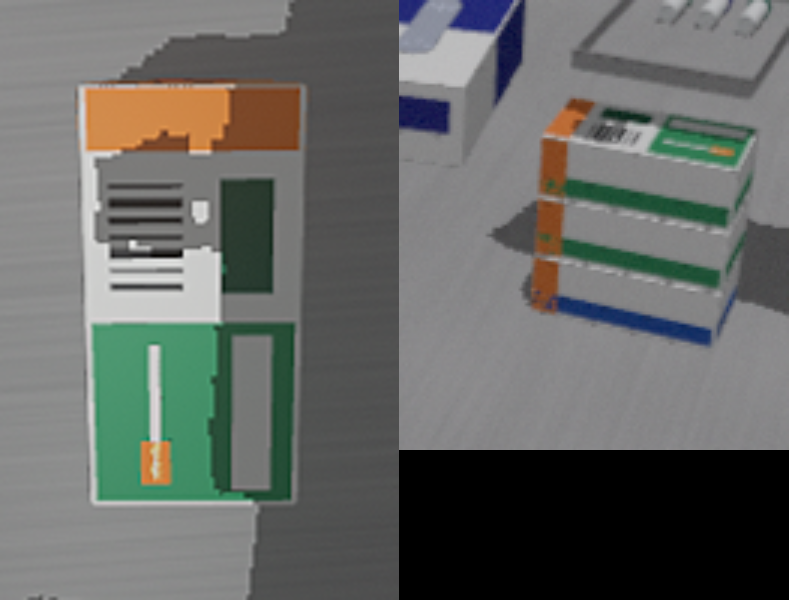

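The picture shows a flush three-high stack with all orange ends at the same end. The top corners at crop (79,85), (306,86), (296,503) and (92,503) match the middle carton's view within about 2 px, roughly 2 mm. I'm handing it in.

```bash
python3 -c "
from plant import ctrl
print(ctrl.finish_job())"
```

```text
the job is handed in; nothing more can be done
None
```

The job is handed in at about 19 s: in the last pictures both green cartons sit flush on the blue one, labels up and orange ends together, though the hand-in returned no verdict.

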